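# Charge the bench clamp's hand pump

### The job

Charge the hand pump that is bolted to the bench: first push its release lever over to the back, fully closed, then pump the black palm knob with your fingertips, one full stroke after another, until the indicator pin in the middle has popped fully out of its brass collar. Leave the lever closed and let the knob come back up. Push gently with the fingers and do not grip the lever; do not touch the pin, and leave the small things lying round the pump where they are.

Things in the scene. Friction and masses are not known exactly. Their poses are not given: they have to be found in the camera images.
- pump: Hand pump, bolted down by a grey plate 110 x 280 x 10 mm. Origin: centre of the plate's underside, on the bench; z up, x to the pump's back (about away from the robot, yaw up to 0.35 rad), y along the plate. On it: at y +105 mm the pump barrel (52 mm thick, 97 high), at y -5 the valve block with the pin (60 x 64, 65 high, brass collar to 73), at y -105 the lever's housing (50 x 28, 56 high).
- plunger_top (a point): Centre of the flat top of the black round palm knob (74 mm wide, 20 mm high) on the plunger rod (14 mm) above the barrel; 150 mm above the bench when the plunger is up, 120 mm when fully down.
- plunger (a joint): Travel of the plunger, m: 0 up, 0.030 fully down. Pressed straight down; its spring pushes back with 6 N (top) to 15 N (bottom) and returns it in about 0.3 s. Each full stroke raises the indicator pin about 6 mm (shorter strokes less in proportion; with the lever open not beyond about 10 mm); the pin stays up when the knob comes back.
- lever_tip (a point): Centre of the black ball (20 mm) on the end of the steel release lever (10 mm rod; pivot 45 mm above the bench, ball centre 65 mm from it). The lever stands up and swings in the pump's x-z plane: open, the ball is 31 mm in front of the pivot (-x of the pump), closed 31 mm behind it, both 102 mm above the bench.
- release_lever (a joint): Angle of the release lever, rad: 0 open (leaning 0.5 rad to the front), 1.0 closed (leaning 0.5 rad to the back, at its stop). About 2 to 3 N at the ball moves it; pushing under 20 N is always safe; it stays where it is left. While it is open the pin cannot come out more than about 10 mm.
- pin_rod: The steel indicator pin, 12 mm thick, with domed head, standing in the brass collar on the valve block, 110 mm from the plunger's axis. Origin: the centre of its top, 76 mm above the bench when in, 108 mm when fully out. Not to be touched.
- indicator_pin (a joint): How far the indicator pin is out, m: 0 in, 0.032 fully out (stop). It starts between 0 and 0.008. It rises step by step, only while the plunger goes down, and stays. Pumping on once it is out does no harm.
- padlock: Small brass padlock, 59 x 38 x 13 mm, lying loose in front of the pump. Bystander. Origin: centre of its underside.
- hex_nut_big: Steel hexagon nut, 35 x 30 x 16 mm, loose in front of the pump barrel. Bystander. Origin: centre of its underside.
- roller_pin_0: Steel hinge pin, 12 x 55 x 12 mm, loose behind the pump. Bystander. Origin: centre of its underside.
- brass_tap: Small brass ball tap, 24 x 51 x 35 mm, loose behind the pump barrel. Bystander. Origin: centre of its underside.
- spring_clamp: Orange spring clamp, 100 x 55 x 16 mm, loose at the barrel end of the pump. Bystander. Origin: centre of its underside.

How it is judged:
By the outcome, as a careful person would: the job done as asked, in the order asked, and still so for the second after the job is handed in, with the robot touching nothing.
It also fails if it takes over 45 s, if anything falls off the work surface, if the arm or the gripper's body presses on something with over 40 N, if the wrist force passes 120 N, or if a joint passes its speed limit or range.

### The arm

A 6-joint arm with a two-finger parallel gripper is mounted at the origin on a cart in front of the work surface, level with it; the furniture and walls round the work are solid. World frame = base frame: x ahead of the robot, y to its left, z up, the work surface at z = 0. Lengths are in m, angles in rad, forces in N, time in s.
With the tool pointing down it reaches from about 0.325 to 0.775 m from the base axis. Payload 5.5 kg.
Tool frame: the origin (TCP) lies on the front face of the gripper's body, between the roots of the fingers; the fingertips stand 73 mm ahead of it and the grasp point (between the pads) lies 54 mm ahead of it; z points along the fingers, y is the direction in which the jaws open and shut (so a half turn about z gives the same grasp; the last joint's range is limited). The gripper opens to 85 mm and grips with 20 to 120 N. Pads are 22 mm wide; open, the fingers measure 114 mm over their backs; the gripper's body (76 mm by 85 mm) begins 54 mm behind the grasp point. The pads swing forward as they close: fully open they stand 13 mm farther back than shut.
Start: joints at [1.248, 0.091, 1.231, -0, 1.82, -0.057], TCP at [0.158, 0.579, 0.304] pointing down, gripper open.
Joint ranges: [-2.87, 2.87], [-0.86, 2.18], [0.17, 2.46], [-1.51, 4.65], [0.06, 2.69], [-2.65, 2.65]. Speed limits (rad/s): [2.57, 2.57, 3.01, 3.14, 3.14, 3.14].

### API

Orientations are given as a 3x3 rotation matrix whose columns are the frame's x, y, z axes.
In Python, from plant import status, grab_frame, calibration, ctrl gives the robot as it stands.
- The arm moves only by the tool servo_tool, never from a script. Its argument "rows" is a list of rows, each an object with "travel": the shift along the world's x, y, z in mm, a list of three; "rot": the turn, a rotation vector about the world's x, y, z in units of 5 degrees (1.0 is 5 degrees), a list of three. A call has 1 to 12 rows; each row shifts and turns the pose as measured when the row begins; what a row does not reach is not made up. A row lasts 1/8 s, in which the tool goes at most 62.5 mm and 10.7 degrees, less where a joint would pass 70% of its speed; a pose out of reach is approached as far as the arm can. A call is refused whole if a number of a shift passes 62.5 or a number of a turn 1, either way. A call with a gripper value outside its range is refused whole. "grip" is the closure in counts, from 0 (fully open) to 255 (shut), set as the call begins (left out, the last holds). The fingers move at their own pace and stop on an object; the grip force is fixed at half the most. Time passes only in rows, so rows that do not move let the fingers close. It gives the time, the measured TCP pose, the force and the opening at its end, in the units of the state.
- status.observe(): the state, without advancing time (a new reading comes with each control period).
- grab_frame(name): name is "scene" or "side" or "wrist"; returns the picture (480x640x3 uint8, red, green, blue); there is no depth.
- calibration(name): a dict with "fx", "fy", "cx", "cy" (pixels), "distortion" ([k1, k2, p1, p2, k3] as OpenCV has them; the pictures are not rectified), "rvec" (rotation vector, rad) and "tvec" (3), from world to camera coordinates, as OpenCV has them. Camera axes: x right, y down, z forward; pixel columns grow to the right and rows downward; lengths in m; the calibration is good to about 2 mm. A picture is of the moment at which its call begins: read the wrist's pose just before it. calibration takes no time and is no camera call; for the wrist camera it gives the pose at the moment of the call.
- ctrl.sign_off(): hands the job in, once; it reports no verdict.
The state is a dict: "t": time; "qpos": joint angles; "qd": joint speeds; "effort": joint torques, N m; "tool_pos": TCP position; "eef_rot": TCP orientation; "ft_force": force on the tool from outside, world axes, zero at the start; "torque": the same for the moment, N m; "finger_gap": finger opening in m.
Only numpy, scipy, OpenCV 4.12 (cv2) and the standard library are available. Lean on these libraries where they do the work, as an engineer would, in place of code of your own. Each camera call takes 0.05 s, during which the arm holds its last target.

## Working session

There is one attempt and no reset: what is moved stays moved. The work goes in short steps, Python scripts to look and compute and a tool call to move; the robot and the scene stay as the last step left them, time stands still between calls to the robot, and variables do not carry over. Pictures are saved under pics/ and viewed, and the job is handed in when it is done.

Besides the shell and the picture viewer there is one more tool, called after "Call:" as name(argument=value, ...) on one line, values as JSON. servo_tool: Moves the arm, as the interface text tells. Its arguments: {"type":"object","properties":{"rows":{"type":"array","items":{"type":"object","properties":{"travel":{"type":"array","items":{"type":"number"}},"rot":{"type":"array","items":{"type":"number"}}}}},"grip":{"type":"number"}},"required":["rows"]}

```bash
ls; mkdir -p pics; python3 - <<'E'
from plant import status, grab_frame, calibration
import cv2
s=status.observe(); print({k:s[k] for k in ('t','tool_pos','eef_rot','ft_force','finger_gap')})
for n in ("scene","side","wrist"):
    c=calibration(n); print(n,c)
    cv2.imwrite(f"pics/{n}0.png",grab_frame(n)[:,:,::-1])
E
```

```text
pics
{'t': 0.0, 'tool_pos': array([0.1575646 , 0.5787946 , 0.30274959]), 'eef_rot': array([[-9.64876582e-01,  2.62702845e-01, -6.29785627e-04],
       [ 2.62703571e-01,  9.64874835e-01, -1.84042205e-03],
       [ 1.24180194e-04, -1.94122707e-03, -9.99998108e-01]]), 'ft_force': array([-0.15876963,  0.4213982 ,  0.13857482]), 'finger_gap': 0.08525741734352102}
scene {'fx': 539.2103489850333, 'fy': 539.2103489850333, 'cx': 325.51281345504907, 'cy': 244.7380271276284, 'distortion': array([-0.0182989,  0.       ,  0.       ,  0.       ,  0.       ]), 'rvec': array([ 2.0327806 , -1.04579811,  0.49845688]), 'tvec': array([-0.26573372,  0.40970673,  0.72237529])}
side {'fx': 537.0141944417427, 'fy': 537.0141944417427, 'cx': 316.8642023654982, 'cy': 239.3076531993417, 'distortion': array([-0.09905244,  0.        ,  0.        ,  0.        ,  0.        ]), 'rvec': array([ 2.10179032, -0.30447973,  0.15773386]), 'tvec': array([-0.5114575 ,  0.23419606,  0.81058615])}
wrist {'fx': 375.0236564815914, 'fy': 375.0236564815914, 'cx': 315.21111868537736, 'cy': 245.05065180500927, 'distortion': array([-0.07592112,  0.        ,  0.        ,  0.        ,  0.        ]), 'rvec': array([-2.28178976, -1.74221123, -0.28067275]), 'tvec': array([-0.59859764, -0.04197149,  0.38112917])}
```

View pics/scene0.png

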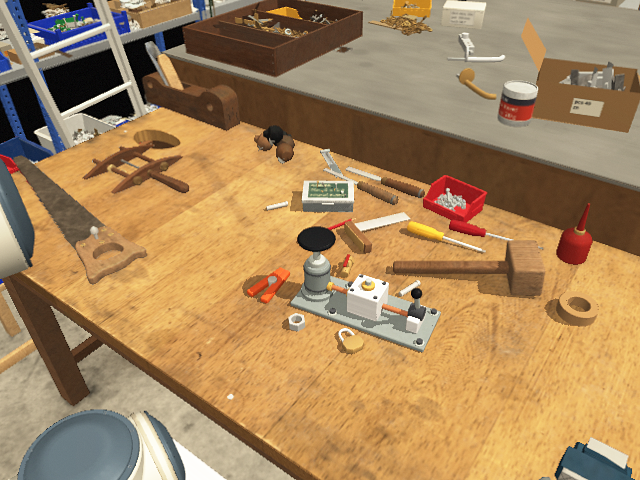

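View pics/side0.png

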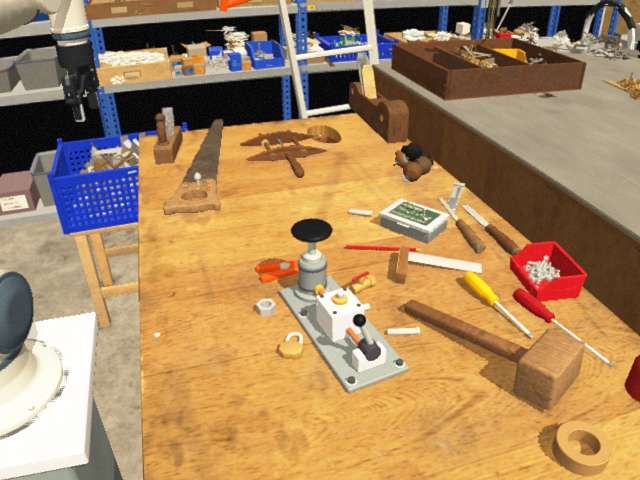

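View pics/wrist0.png

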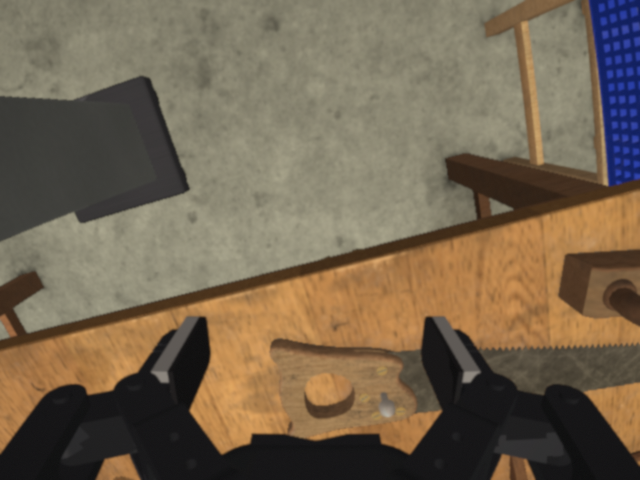

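Both views show the pump: in scene the knob is at (317,239), the ball at (416,294) and the pin at (368,285); in side they are at (312,230), (360,320) and (340,298). Next I triangulate them.

```bash
cat > h.py <<'E'
import numpy as np, cv2
from plant import status, grab_frame, calibration
def cam(c):
    K=np.array([[c['fx'],0,c['cx']],[0,c['fy'],c['cy']],[0,0,1]]);R=cv2.Rodrigues(np.array(c['rvec']))[0]
    return K,np.array(c['distortion']),R,np.array(c['tvec'])
def ray(c,uv):
    K,d,R,t=cam(c); p=cv2.undistortPoints(np.array([[uv]],float),K,d)[0,0]
    v=R.T@np.array([p[0],p[1],1]); return -R.T@t, v/np.linalg.norm(v)
def plane(c,uv,z):
    o,v=ray(c,uv); return o+v*(z-o[2])/v[2]
def tri(rs):
    A=sum(np.eye(3)-np.outer(v,v) for o,v in rs); b=sum((np.eye(3)-np.outer(v,v))@o for o,v in rs)
    p=np.linalg.solve(A,b); return p,[np.linalg.norm(np.cross(p-o,v)) for o,v in rs]
def proj(c,P):
    K,d,R,t=cam(c); return cv2.projectPoints(np.array(P,float).reshape(-1,1,3),np.array(c['rvec']),t,K,d)[0][:,0]
def blobs(img,box,th=40,amin=20):
    x0,y0,x1,y1=box; m=(img[y0:y1,x0:x1].max(2)<th).astype(np.uint8)
    n,l,st,ce=cv2.connectedComponentsWithStats(m)
    return [(st[i].tolist(),(ce[i]+[x0,y0]).round(1).tolist()) for i in range(1,n) if st[i,4]>=amin]
E
python3 - <<'E'
from h import *
B={'scene':(280,210,450,360),'side':(245,200,420,400)}
for n in B:
    im=cv2.imread(f'pics/{n}0.png'); print(n,blobs(im,B[n],45))
    x0,y0,x1,y1=B[n]; cv2.imwrite(f'pics/{n}0z.png',cv2.resize(im[y0:y1,x0:x1],None,fx=3 if n=='side' else 4,fy=3 if n=='side' else 4,interpolation=cv2.INTER_CUBIC))
E
```

```text
scene [([18, 17, 37, 25, 711], [315.9, 238.9]), ([131, 79, 11, 10, 80], [415.8, 293.4])]
side [([47, 19, 39, 23, 646], [310.9, 229.7]), ([109, 115, 11, 11, 84], [358.7, 320.1])]
```

```bash
python3 -c "
import cv2
a=cv2.imread('pics/scene0z.png');b=cv2.imread('pics/side0z.png');print(a.shape,b.shape)"
```

```text
(600, 680, 3) (600, 525, 3)
```

View pics/scene0z.png

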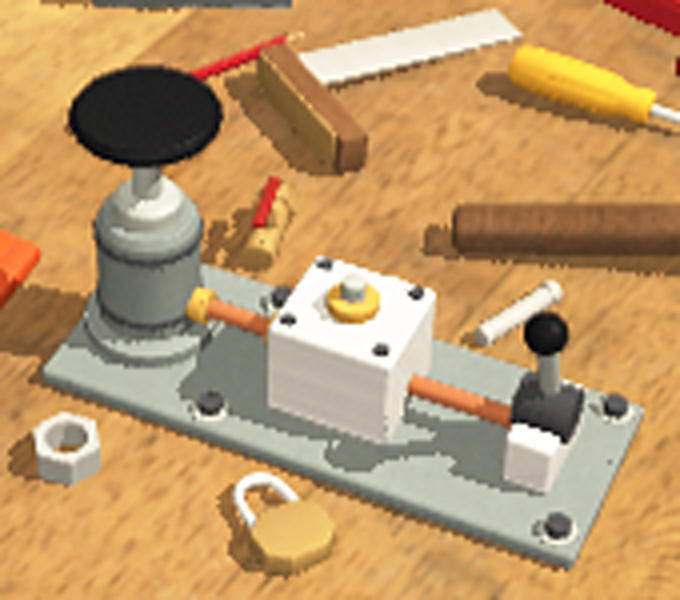

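View pics/side0z.png

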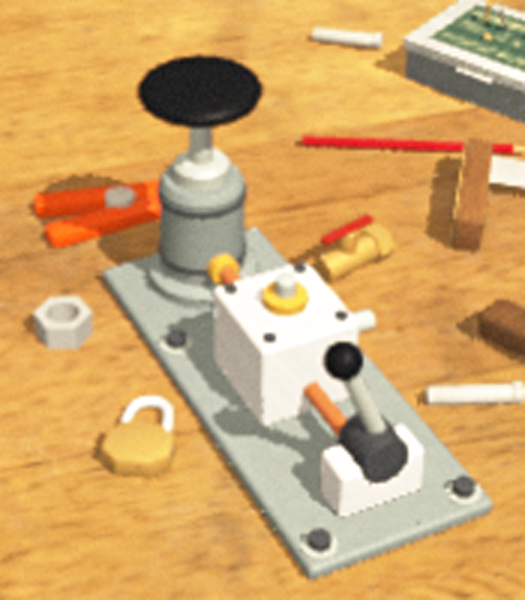

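```bash
python3 - <<'E'
from h import *
S,D=calibration('scene'),calibration('side')
print('knob',tri([ray(S,(315.9,238.9)),ray(D,(310.9,229.7))]))
print('ball',tri([ray(S,(415.8,293.4)),ray(D,(358.7,320.1))]))
print('pintop',tri([ray(S,(280+353/4,210+280/4)),ray(D,(245+285/3,200+280/3))]))
for c,ps in((S,[(422.5,350.5),(440,312.5),(291.2,303.8)]),(D,[(349,391.7),(408.3,366.7),(280,290.7),(330,277.3)])):
    for p in ps: print(p,plane(c,p,.01).round(4))
E
```

```text
knob (array([0.54869614, 0.08881723, 0.14311554]), [np.float64(0.0005912233338878791), np.float64(0.000591223333887863)])
ball (array([ 0.56234631, -0.12134374,  0.10505282]), [np.float64(0.0002456161089268485), np.float64(0.0002456161089269708)])
pintop (array([ 0.56751201, -0.01960889,  0.07985611]), [np.float64(0.00020486378309312502), np.float64(0.00020486378309305864)])
(422.5, 350.5) [ 0.5302 -0.1627  0.01  ]
(440, 312.5) [ 0.6359 -0.1454  0.01  ]
(291.2, 303.8) [0.4866 0.1072 0.01  ]
(349, 391.7) [ 0.5342 -0.1666  0.01  ]
(408.3, 366.7) [ 0.6401 -0.1449  0.01  ]
(280, 290.7) [0.4918 0.1077 0.01  ]
(330, 277.3) [0.5946 0.1217 0.01  ]
```

Call:
servo_tool(grip=255, rows=[{"travel": [28, -54, 0], "rot": [0, 0, 1]}, {"travel": [28, -54, 0], "rot": [0, 0, 1]}, {"travel": [28, -54, 0], "rot": [0, 0, 1]}, {"travel": [28, -54, 0], "rot": [0, 0, 1]}, {"travel": [28, -54, 0], "rot": [0, 0, 1]}, {"travel": [28, -54, 0]}, {"travel": [28, -54, 0]}, {"travel": [28, -54, 0]}, {"travel": [28, -54, 0]}, {"travel": [28, -54, 0]}, {"travel": [28, -54, 0]}, {"travel": [20, -40, 0]}])

```text
invalid input at $.rows[5]: expected keys travel, rot
```

```bash
cat > st.py <<'E'
from h import *
s=status.observe(); R=s['eef_rot']
a=0.167; X=np.array([np.cos(a),np.sin(a),0]);Y=np.array([-np.sin(a),np.cos(a),0])
tip=s['tool_pos']+R[:,2]*.073
O=np.array([.566,-.0157,0])
print('t',round(s['t'],2),'tip',(tip*1000).round(1),'pump',((tip-O)@X*1000).round(1),((tip-O)@Y*1000).round(1),'yaw(-x)',np.arctan2(-R[1,0],-R[0,0]).round(3),'z',R[:,2].round(3),'F',s['ft_force'].round(1),'gap',s['finger_gap'])
E
python3 st.py
```

```text
t 0.15 tip [157.5 578.7 230. ] pump -304.0 654.1 yaw(-x) -0.266 z [-0.001 -0.001 -1.   ] F [-0.4  0.1 -0.2] gap 0.0856323313919474
```

Call:
servo_tool(grip=255, rows=[{"travel": [28, -54, 0], "rot": [0, 0, 1]}, {"travel": [28, -54, 0], "rot": [0, 0, 1]}, {"travel": [28, -54, 0], "rot": [0, 0, 1]}, {"travel": [28, -54, 0], "rot": [0, 0, 1]}, {"travel": [28, -54, 0], "rot": [0, 0, 1]}, {"travel": [28, -54, 0], "rot": [0, 0, 0]}, {"travel": [28, -54, 0], "rot": [0, 0, 0]}, {"travel": [28, -54, 0], "rot": [0, 0, 0]}, {"travel": [28, -54, 0], "rot": [0, 0, 0]}, {"travel": [28, -54, 0], "rot": [0, 0, 0]}, {"travel": [28, -54, 0], "rot": [0, 0, 0]}, {"travel": [20, -40, 0], "rot": [0, 0, 0]}])

```text
t: 1.65
tool_pos: [0.4884, -0.0734, 0.2965]
eef_rot: [[-0.982, -0.191, 0.002], [-0.191, 0.982, -0.008], [-0.001, -0.008, -1.0]]
ft_force: [0.5, 0.8, 0.8]
finger_gap: -0.0001
```

```bash
python3 st.py
```

```text
t 1.65 tip [488.6 -73.9 223.5] pump -86.0 -44.6 yaw(-x) 0.192 z [ 0.002 -0.008 -1.   ] F [0.5 0.8 0.8] gap -9.70019140355073e-05
```

Call:
servo_tool(rows=[{"travel": [13, -28, 0], "rot": [0, 0, -0.3]}, {"travel": [13, -28, 0], "rot": [0, 0, 0]}, {"travel": [2, -4, -33], "rot": [0, 0, 0]}, {"travel": [0, 0, -35], "rot": [0, 0, 0]}, {"travel": [0, 0, -30], "rot": [0, 0, 0]}, {"travel": [0, 0, -15], "rot": [0, 0, 0]}, {"travel": [0, 0, 0], "rot": [0, 0, 0]}])

```text
t: 2.52
tool_pos: [0.5169, -0.1399, 0.1777]
eef_rot: [[-0.988, -0.157, -0.002], [-0.157, 0.988, -0.007], [0.003, -0.007, -1.0]]
ft_force: [0.0, -0.0, 1.2]
finger_gap: -0.0001
```

```bash
python3 st.py; python3 - <<'E'
from h import *
for n,B in {'scene':(300,200,460,360),'side':(245,200,445,400)}.items():
    im=grab_frame(n)[:,:,::-1];x0,y0,x1,y1=B; cv2.imwrite(f'pics/{n}1z.png',cv2.resize(im[y0:y1,x0:x1],None,fx=3,fy=3))
a=cv2.imread('pics/scene1z.png');b=cv2.imread('pics/side1z.png');a=cv2.resize(a,(400,400));b=cv2.resize(b,(400,400));cv2.imwrite('pics/both1.png',np.hstack([a,b]))
E
```

```text
t 2.52 tip [ 516.8 -140.4  104.7] pump -69.2 -114.7 yaw(-x) 0.158 z [-0.002 -0.007 -1.   ] F [ 0.  -0.   1.2] gap -6.958522989524553e-05
```

View pics/both1.png

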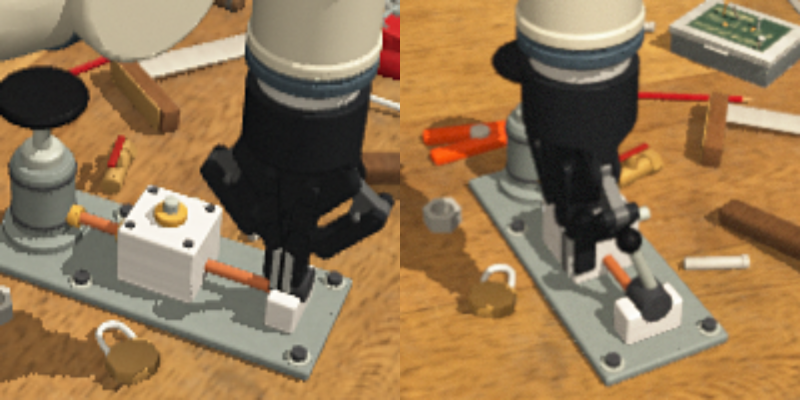

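Call:
servo_tool(rows=[{"travel": [-1, 10, -13], "rot": [0, 0, 0]}, {"travel": [10, 2, 0], "rot": [0, 0, 0]}, {"travel": [10, 2, 0], "rot": [0, 0, 0]}, {"travel": [8, 1.3, 0], "rot": [0, 0, 0]}, {"travel": [8, 1.3, 0], "rot": [0, 0, 0]}, {"travel": [8, 1.3, 0], "rot": [0, 0, 0]}, {"travel": [8, 1.3, 0], "rot": [0, 0, 0]}])

```text
t: 3.5
tool_pos: [0.5729, -0.1199, 0.1702]
eef_rot: [[-0.988, -0.157, 0.005], [-0.157, 0.987, -0.01], [-0.003, -0.011, -1.0]]
ft_force: [-2.7, -0.7, 1.6]
finger_gap: -0.0
```

```bash
python3 st.py
```

```text
t 3.5 tip [ 573.2 -120.6   97.2] pump -10.3 -104.7 yaw(-x) 0.158 z [ 0.005 -0.01  -1.   ] F [-2.7 -0.7  1.6] gap -4.8078722675612464e-05
```

Call:
servo_tool(rows=[{"travel": [6, 1, -3], "rot": [0, 0, 0]}, {"travel": [6, 1, -2], "rot": [0, 0, 0]}, {"travel": [4, 0.7, 0], "rot": [0, 0, 0]}])

```text
t: 3.88
tool_pos: [0.59, -0.117, 0.1639]
eef_rot: [[-0.988, -0.157, 0.004], [-0.157, 0.987, -0.01], [-0.002, -0.011, -1.0]]
ft_force: [-4.1, -1.0, -1.9]
finger_gap: -0.0002
```

```bash
python3 st.py
```

```text
t 3.88 tip [ 590.3 -117.8   90.9] pump 6.9 -104.7 yaw(-x) 0.158 z [ 0.004 -0.01  -1.   ] F [-4.1 -1.  -1.9] gap -0.00015187780618811016
```

Call:
servo_tool(rows=[{"travel": [4, 0.7, 0], "rot": [0, 0, 0]}, {"travel": [3, 0.5, 0], "rot": [0, 0, 0]}])

```text
t: 4.12
tool_pos: [0.594, -0.1165, 0.1627]
eef_rot: [[-0.988, -0.156, -0.008], [-0.156, 0.988, -0.011], [0.009, -0.01, -1.0]]
ft_force: [-21.0, -2.1, 11.3]
finger_gap: -0.0003
```

```bash
python3 st.py
```

```text
t 4.12 tip [ 593.5 -117.3   89.7] pump 10.2 -104.8 yaw(-x) 0.157 z [-0.008 -0.011 -1.   ] F [-21.   -2.1  11.3] gap -0.00031340177721763567
```

The stop came at the expected place (+10 mm), with a sharp rise to 21 N, so I back off now.

Call:
servo_tool(rows=[{"travel": [-6, -1, 0], "rot": [0, 0, 0]}, {"travel": [-30, -5, 0], "rot": [0, 0, 0]}, {"travel": [-20, -3, 40], "rot": [0, 0, 0]}, {"travel": [0, 0, 50], "rot": [0, 0, 0]}, {"travel": [0, 50, 20], "rot": [0, 0, 0]}, {"travel": [0, 60, 0], "rot": [0, 0, 0]}, {"travel": [0, 60, 0], "rot": [0, 0, 0]}, {"travel": [0, 30, 0], "rot": [0, 0, 0]}, {"travel": [0, 0, 0], "rot": [0, 0, 0]}])

```text
t: 5.25
tool_pos: [0.5381, 0.0811, 0.2784]
eef_rot: [[-0.988, -0.156, 0.01], [-0.156, 0.988, -0.005], [-0.009, -0.007, -1.0]]
ft_force: [-0.1, -1.2, 0.2]
finger_gap: 0.0003
```

```bash
python3 st.py; python3 - <<'E'
from h import *
o=[];I={}
for n,B in {'scene':(280,200,460,380),'side':(245,200,445,400)}.items():
    im=np.ascontiguousarray(grab_frame(n)[:,:,::-1]);I[n]=im;x0,y0,x1,y1=B; o.append(cv2.resize(im[y0:y1,x0:x1],(400,400),interpolation=cv2.INTER_CUBIC))
    cv2.imwrite(f'pics/{n}2.png',im)
cv2.imwrite('pics/both2.png',np.hstack(o))
print(blobs(I['scene'],(395,260,450,330),45),blobs(I['side'],(345,290,420,360),45))
E
```

```text
t 5.25 tip [538.8  80.7 205.4] pump -10.8 99.6 yaw(-x) 0.156 z [ 0.01  -0.005 -1.   ] F [-0.1 -1.2  0.2] gap 0.0002628166659882022
[([25, 13, 11, 10, 82], [424.9, 277.5]), ([13, 53, 14, 8, 23], [413.8, 315.8])] [([39, 17, 11, 12, 100], [388.8, 312.6])]
```

View pics/both2.png

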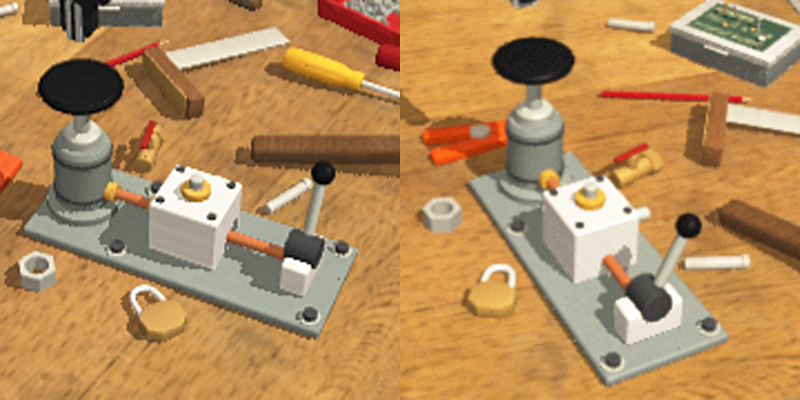

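```bash
python3 - <<'E'
from h import *
S,D=calibration('scene'),calibration('side')
print(tri([ray(S,(424.9,277.5)),ray(D,(388.8,312.6))]))
E
```

```text
(array([ 0.61394718, -0.11305117,  0.10068857]), [np.float64(3.934765649891261e-05), np.float64(3.934765649882433e-05)])
```

Call:
servo_tool(rows=[{"travel": [10, 8, -10], "rot": [0, 0, 0]}, {"travel": [0, 0, -20], "rot": [0, 0, 0]}, {"travel": [0, 0, -12], "rot": [0, 0, 0]}, {"travel": [0, 0, 0], "rot": [0, 0, 0]}])

```text
t: 5.85
tool_pos: [0.549, 0.084, 0.2313]
eef_rot: [[-0.989, -0.148, 0.007], [-0.148, 0.989, -0.007], [-0.006, -0.008, -1.0]]
ft_force: [0.0, 0.2, 0.8]
finger_gap: -0.0
```

```bash
python3 st.py
```

```text
t 5.85 tip [549.5  83.5 158.3] pump 0.2 100.6 yaw(-x) 0.148 z [ 0.007 -0.007 -1.   ] F [0.  0.2 0.8] gap -1.5067005353122286e-05
```

The ball measures (614, -113, 101) mm against the expected (614, -113, 102), so the lever is closed. Next is the first stroke.

Call:
servo_tool(rows=[{"travel": [0, 5, -3], "rot": [0, 0, 0]}, {"travel": [0, 0, -9], "rot": [0, 0, 0]}, {"travel": [0, 0, -9], "rot": [0, 0, 0]}, {"travel": [0, 0, -9], "rot": [0, 0, 0]}])

```text
t: 6.35
tool_pos: [0.5491, 0.0893, 0.206]
eef_rot: [[-0.989, -0.148, 0.013], [-0.148, 0.989, -0.007], [-0.011, -0.009, -1.0]]
ft_force: [-6.0, 0.0, 11.9]
finger_gap: 0.0001
```

```bash
python3 st.py
```

```text
t 6.35 tip [550.   88.8 133. ] pump 1.6 105.7 yaw(-x) 0.148 z [ 0.013 -0.007 -1.   ] F [-6.   0.  11.9] gap 5.8189303707232236e-05
```

Call:
servo_tool(rows=[{"travel": [0, 0, -8], "rot": [0, 0, 0]}, {"travel": [0, 0, -5], "rot": [0, 0, 0]}, {"travel": [0, 0, -3], "rot": [0, 0, 0]}])

```text
t: 6.72
tool_pos: [0.5487, 0.0893, 0.198]
eef_rot: [[-0.989, -0.148, 0.019], [-0.148, 0.989, -0.007], [-0.018, -0.01, -1.0]]
ft_force: [-6.4, -0.7, 12.9]
finger_gap: 0.0002
```

```bash
python3 st.py
```

```text
t 6.72 tip [550.1  88.8 125. ] pump 1.7 105.7 yaw(-x) 0.149 z [ 0.019 -0.007 -1.   ] F [-6.4 -0.7 12.9] gap 0.0001930255476783131
```

Call:
servo_tool(rows=[{"travel": [-1, 0, -6], "rot": [0, 0.1, 0]}, {"travel": [0, 0, -5], "rot": [0, 0.1, 0]}])

```text
t: 6.98
tool_pos: [0.5492, 0.0893, 0.1946]
eef_rot: [[-0.989, -0.148, 0.012], [-0.149, 0.989, -0.007], [-0.011, -0.009, -1.0]]
ft_force: [-6.1, -1.4, 14.7]
finger_gap: -0.0003
```

```bash
python3 st.py
```

```text
t 6.97 tip [550.1  88.8 121.6] pump 1.7 105.7 yaw(-x) 0.149 z [ 0.012 -0.007 -1.   ] F [-6.1 -1.4 14.7] gap -0.00029140093274627863
```

Call:
servo_tool(rows=[{"travel": [0, 0, -6], "rot": [0, 0.1, 0]}, {"travel": [0, 0, -6], "rot": [0, 0, 0]}])

```text
t: 7.22
tool_pos: [0.5494, 0.0893, 0.1924]
eef_rot: [[-0.989, -0.149, 0.011], [-0.149, 0.989, -0.007], [-0.01, -0.009, -1.0]]
ft_force: [-16.4, -2.1, 31.8]
finger_gap: -0.0003
```

```bash
python3 st.py
```

```text
t 7.22 tip [550.2  88.8 119.4] pump 1.8 105.7 yaw(-x) 0.149 z [ 0.011 -0.007 -1.   ] F [-16.4  -2.1  31.8] gap -0.0002641260853392436
```

It bottomed at 119 mm. Now I lift to let the knob return, then do the next stroke.

Call:
servo_tool(rows=[{"travel": [-1, 0, 18], "rot": [0, 0.1, 0]}, {"travel": [0, 0, 18], "rot": [0, 0, 0]}, {"travel": [0, 0, 4], "rot": [0, 0, 0]}, {"travel": [0, 0, 0], "rot": [0, 0, 0]}, {"travel": [0, 0, -8], "rot": [0, 0, 0]}, {"travel": [-0.5, 0, -12], "rot": [0, 0.1, 0]}, {"travel": [-0.5, 0, -12], "rot": [0, 0.1, 0]}, {"travel": [-0.5, 0, -10], "rot": [0, 0.1, 0]}, {"travel": [-0.5, 0, -8], "rot": [0, 0.1, 0]}])

```text
t: 8.35
tool_pos: [0.5504, 0.0896, 0.1924]
eef_rot: [[-0.989, -0.149, -0.011], [-0.149, 0.989, -0.006], [0.011, -0.004, -1.0]]
ft_force: [-10.3, -1.7, 40.7]
finger_gap: 0.0004
```

```bash
python3 st.py
```

```text
t 8.35 tip [549.7  89.1 119.4] pump 1.3 106.1 yaw(-x) 0.15 z [-0.011 -0.006 -1.   ] F [-10.3  -1.7  40.7] gap 0.0003591656217772049
```

Call:
servo_tool(rows=[{"travel": [-1, 0, 18], "rot": [0, -0.1, 0]}, {"travel": [0, 0, 18], "rot": [0, 0, 0]}, {"travel": [0, 0, 3], "rot": [0, 0, 0]}, {"travel": [0, 0, 0], "rot": [0, 0, 0]}, {"travel": [0, 0, -8], "rot": [0, 0, 0]}, {"travel": [-0.5, 0, -12], "rot": [0, 0.05, 0]}, {"travel": [-0.5, 0, -12], "rot": [0, 0.05, 0]}, {"travel": [-0.5, 0, -8], "rot": [0, 0.05, 0]}, {"travel": [-0.5, 0, -4], "rot": [0, 0.05, 0]}])

```text
t: 9.48
tool_pos: [0.5496, 0.0895, 0.1925]
eef_rot: [[-0.989, -0.149, -0.008], [-0.149, 0.989, -0.005], [0.009, -0.004, -1.0]]
ft_force: [-8.3, -0.6, 30.0]
finger_gap: -0.0001
```

```bash
python3 st.py
```

```text
t 9.47 tip [549.   89.1 119.5] pump 0.6 106.2 yaw(-x) 0.149 z [-0.008 -0.005 -1.   ] F [-8.3 -0.6 30. ] gap -6.529018825334937e-05
```

Call:
servo_tool(rows=[{"travel": [-0.5, 0, 18], "rot": [0, -0.1, 0]}, {"travel": [0, 0, 18], "rot": [0, 0, 0]}, {"travel": [0, 0, 3], "rot": [0, 0, 0]}, {"travel": [0, 0, 0], "rot": [0, 0, 0]}])

```text
t: 9.98
tool_pos: [0.5486, 0.0894, 0.2299]
eef_rot: [[-0.989, -0.149, -0.003], [-0.149, 0.989, -0.005], [0.003, -0.005, -1.0]]
ft_force: [0.3, -0.2, -0.3]
finger_gap: 0.0001
```

```bash
python3 st.py
```

```text
t 9.97 tip [548.4  89.  156.9] pump 0.0 106.2 yaw(-x) 0.149 z [-0.003 -0.005 -1.   ] F [ 0.3 -0.2 -0.3] gap 0.00011299541294518878
```

Call:
servo_tool(rows=[{"travel": [0, 0, -8], "rot": [0, 0, 0]}, {"travel": [-0.5, 0, -12], "rot": [0, 0.05, 0]}, {"travel": [-0.5, 0, -12], "rot": [0, 0.05, 0]}, {"travel": [-0.5, 0, -8], "rot": [0, 0.05, 0]}, {"travel": [-0.5, 0, -3], "rot": [0, 0.05, 0]}])

```text
t: 10.6
tool_pos: [0.549, 0.0894, 0.1925]
eef_rot: [[-0.989, -0.148, -0.007], [-0.148, 0.989, -0.005], [0.007, -0.003, -1.0]]
ft_force: [-3.9, -0.1, 20.4]
finger_gap: -0.0001
```

```bash
python3 st.py
```

```text
t 10.6 tip [548.5  89.1 119.5] pump 0.2 106.2 yaw(-x) 0.149 z [-0.007 -0.005 -1.   ] F [-3.9 -0.1 20.4] gap -7.775461107566332e-05
```

Good gentle full strokes, four so far. I repeat the same pattern.

Call:
servo_tool(rows=[{"travel": [-0.5, 0, 18], "rot": [0, -0.1, 0]}, {"travel": [0, 0, 18], "rot": [0, 0, 0]}, {"travel": [0, 0, 3], "rot": [0, 0, 0]}, {"travel": [0, 0, 0], "rot": [0, 0, 0]}, {"travel": [0, 0, -8], "rot": [0, 0, 0]}, {"travel": [-0.5, 0, -12], "rot": [0, 0.05, 0]}, {"travel": [-0.5, 0, -12], "rot": [0, 0.05, 0]}, {"travel": [-0.5, 0, -8], "rot": [0, 0.05, 0]}, {"travel": [0, 0, -3], "rot": [0, 0.05, 0]}])

```text
t: 11.72
tool_pos: [0.5486, 0.0893, 0.1925]
eef_rot: [[-0.989, -0.148, -0.007], [-0.148, 0.989, -0.004], [0.007, -0.003, -1.0]]
ft_force: [-6.4, -1.0, 20.4]
finger_gap: 0.0003
```

Call:
servo_tool(rows=[{"travel": [0, 0, 18], "rot": [0, -0.1, 0]}, {"travel": [0, 0, 18], "rot": [0, 0, 0]}, {"travel": [0, 0, 3], "rot": [0, 0, 0]}, {"travel": [0, 0, 0], "rot": [0, 0, 0]}, {"travel": [0, 0, -8], "rot": [0, 0, 0]}, {"travel": [-0.5, 0, -12], "rot": [0, 0.05, 0]}, {"travel": [-0.5, 0, -12], "rot": [0, 0.05, 0]}, {"travel": [-0.5, 0, -8], "rot": [0, 0.05, 0]}, {"travel": [0, 0, -3], "rot": [0, 0.05, 0]}])

```text
t: 12.85
tool_pos: [0.5485, 0.0892, 0.1926]
eef_rot: [[-0.989, -0.148, -0.007], [-0.148, 0.989, -0.004], [0.008, -0.003, -1.0]]
ft_force: [-7.3, -1.1, 21.2]
finger_gap: -0.0002
```

```bash
python3 st.py
```

```text
t 12.85 tip [548.   89.  119.6] pump -0.3 106.2 yaw(-x) 0.148 z [-0.007 -0.004 -1.   ] F [-7.3 -1.1 21.2] gap -0.0001652645180450594
```

One more stroke (the seventh, harmless), then I lift clear and look.

Call:
servo_tool(rows=[{"travel": [0, 0, 18], "rot": [0, -0.1, 0]}, {"travel": [0, 0, 18], "rot": [0, 0, 0]}, {"travel": [0, 0, 3], "rot": [0, 0, 0]}, {"travel": [0, 0, 0], "rot": [0, 0, 0]}, {"travel": [0, 0, -8], "rot": [0, 0, 0]}, {"travel": [-0.5, 0, -12], "rot": [0, 0.05, 0]}, {"travel": [-0.5, 0, -12], "rot": [0, 0.05, 0]}, {"travel": [-0.5, 0, -8], "rot": [0, 0.05, 0]}, {"travel": [0, 0, -3], "rot": [0, 0.05, 0]}])

```text
t: 13.98
tool_pos: [0.5485, 0.0891, 0.1925]
eef_rot: [[-0.989, -0.148, -0.007], [-0.148, 0.989, -0.003], [0.008, -0.002, -1.0]]
ft_force: [-7.1, -1.4, 21.2]
finger_gap: 0.0001
```

Call:
servo_tool(rows=[{"travel": [0, 0, 18], "rot": [0, -0.1, 0]}, {"travel": [0, 0, 30], "rot": [0, 0, 0]}, {"travel": [0, 0, 30], "rot": [0, 0, 0]}, {"travel": [0, 30, 30], "rot": [0, 0, 0]}, {"travel": [-20, 40, 10], "rot": [0, 0, 0]}, {"travel": [0, 0, 0], "rot": [0, 0, 0]}])

```text
t: 14.72
tool_pos: [0.5267, 0.1602, 0.306]
eef_rot: [[-0.989, -0.146, -0.009], [-0.146, 0.989, -0.004], [0.009, -0.003, -1.0]]
ft_force: [0.3, -0.2, 0.5]
finger_gap: 0.0001
```

```bash
python3 st.py; python3 - <<'E'
from h import *
o=[]
for n,B in {'scene':(280,200,460,380),'side':(245,200,445,400)}.items():
    im=np.ascontiguousarray(grab_frame(n)[:,:,::-1]);x0,y0,x1,y1=B; o.append(cv2.resize(im[y0:y1,x0:x1],(400,400),interpolation=cv2.INTER_CUBIC))
    print(n,blobs(im,(x0,y0,x1,y1),45)); cv2.imwrite(f'pics/{n}3.png',im)
cv2.imwrite('pics/both3.png',np.hstack(o))
S,D=calibration('scene'),calibration('side')
P=np.array([.5668,-.0197,.108]); print(proj(S,P),proj(D,P))
E
```

```text
t 14.72 tip [526.  159.9 233. ] pump -10.2 179.8 yaw(-x) 0.146 z [-0.009 -0.004 -1.   ] F [ 0.3 -0.2  0.5] gap 9.513930524223471e-05
scene [([18, 27, 37, 25, 719], [315.9, 238.9]), ([140, 73, 11, 10, 82], [424.9, 277.5]), ([128, 114, 14, 7, 22], [414.6, 316.2])]
side [([47, 19, 40, 23, 651], [310.9, 229.7]), ([139, 107, 11, 12, 89], [388.7, 312.6])]
[[368.7209691  269.10113866]] [[339.88684361 279.45785741]]
```

View pics/both3.png

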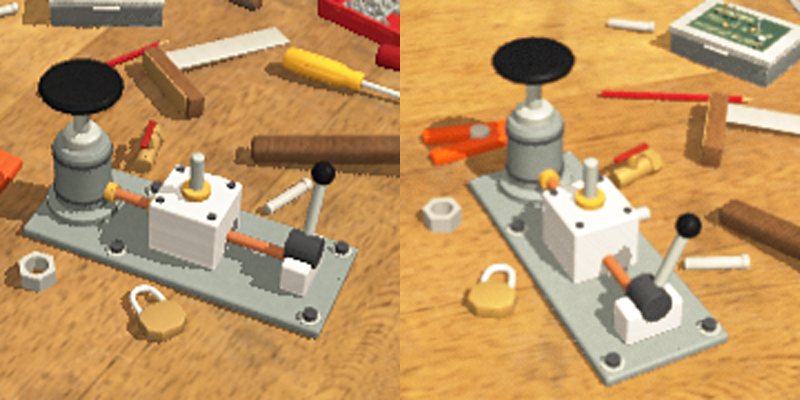

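```bash
python3 - <<'E'
from h import *
a=cv2.imread('pics/scene3.png')[255:305,343:393];b=cv2.imread('pics/side3.png')[265:315,315:365]
cv2.imwrite('pics/pin3.png',np.hstack([cv2.resize(x,(400,400),interpolation=cv2.INTER_NEAREST) for x in(a,b)]))
S,D=calibration('scene'),calibration('side')
for z in (.102,.108): print(z,(proj(S,[.5668,-.0197,z])-[343,255])*8+4,(proj(D,[.5668,-.0197,z])-[315,265])*8+[404,4])
E
```

```text
0.102 [[208.68561296 136.22345208]] [[602.69529137 143.6417536 ]]
0.108 [[209.76775282 116.80910932]] [[603.09474886 119.66285925]]
```

View pics/pin3.png

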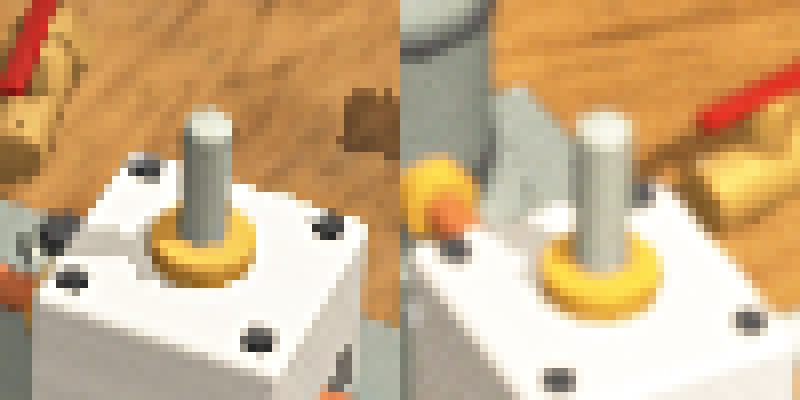

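The pin's cap sits at its 108 mm projection to within about 1–2 mm. There is plenty of time, so I confirm it is at its stop with one more stroke and compare pictures.

Call:
servo_tool(rows=[{"travel": [22, -40, 0], "rot": [0, 0, 0]}, {"travel": [0, -31, -20], "rot": [0, 0, 0]}, {"travel": [0, 0, -30], "rot": [0, 0, 0]}, {"travel": [0, 0, -22], "rot": [0, 0, 0]}, {"travel": [0, 0, 0], "rot": [0, 0, 0]}])

```text
t: 15.45
tool_pos: [0.55, 0.0793, 0.2236]
eef_rot: [[-0.99, -0.138, -0.019], [-0.138, 0.99, -0.008], [0.02, -0.006, -1.0]]
ft_force: [0.7, -0.4, 0.4]
finger_gap: 0.0001
```

```bash
python3 st.py
```

```text
t 15.45 tip [548.6  78.7 150.6] pump -1.4 96.0 yaw(-x) 0.138 z [-0.019 -0.008 -1.   ] F [ 0.7 -0.4  0.4] gap 7.010048193259128e-05
```

Call:
servo_tool(rows=[{"travel": [0, 10, 6], "rot": [0.05, -0.2, 0]}, {"travel": [0, 0, -8], "rot": [0, 0, 0]}, {"travel": [-0.5, 0, -12], "rot": [0, 0.05, 0]}, {"travel": [-0.5, 0, -12], "rot": [0, 0.05, 0]}, {"travel": [-0.5, 0, -8], "rot": [0, 0.05, 0]}, {"travel": [0, 0, -3], "rot": [0, 0.05, 0]}])

```text
t: 16.2
tool_pos: [0.551, 0.0893, 0.199]
eef_rot: [[-0.99, -0.138, -0.001], [-0.138, 0.99, -0.005], [0.001, -0.005, -1.0]]
ft_force: [-5.5, -1.6, 11.6]
finger_gap: -0.0
```

Call:
servo_tool(rows=[{"travel": [0, 0, 18], "rot": [0, -0.1, 0]}, {"travel": [0, 0, 30], "rot": [0, 0, 0]}, {"travel": [0, 0, 30], "rot": [0, 0, 0]}, {"travel": [0, 30, 30], "rot": [0, 0, 0]}, {"travel": [-20, 40, 10], "rot": [0, 0, 0]}, {"travel": [0, 0, 0], "rot": [0, 0, 0]}])

```text
t: 16.95
tool_pos: [0.5302, 0.1613, 0.3246]
eef_rot: [[-0.99, -0.138, 0.015], [-0.138, 0.99, -0.004], [-0.014, -0.006, -1.0]]
ft_force: [0.9, 0.3, 0.7]
finger_gap: 0.0001
```

```bash
python3 st.py; python3 - <<'E'
from h import *
for n,B in {'scene':(280,200,460,380),'side':(245,200,445,400)}.items():
    im=np.ascontiguousarray(grab_frame(n)[:,:,::-1]);x0,y0,x1,y1=B
    cv2.imwrite(f'pics/{n}4.png',im); p=cv2.imread(f'pics/{n}3.png')
    bx={'scene':(360,260,378,292),'side':(332,272,350,304)}[n]
    d=cv2.absdiff(im,p)
    print(n,'pin region maxdiff',d[bx[1]:bx[3],bx[0]:bx[2]].max(),blobs(im,B,45))
    # bystanders vs start (side unobstructed)
    p0=cv2.imread(f'pics/{n}0.png'); d=cv2.absdiff(im,p0).max(2)[y0:y1,x0:x1]>60
    k,l,st,ce=cv2.connectedComponentsWithStats(d.astype(np.uint8)); print([(st[i].tolist()) for i in range(1,k) if st[i,4]>8])
E
```

```text
t 16.95 tip [531.2 161.  251.6] pump -4.9 180.0 yaw(-x) 0.139 z [ 0.015 -0.004 -1.   ] F [0.9 0.3 0.7] gap 9.338273262618037e-05
scene pin region maxdiff 5 [([18, 27, 37, 25, 719], [315.9, 238.9]), ([140, 73, 11, 10, 82], [424.9, 277.5]), ([128, 113, 14, 8, 23], [414.0, 315.9])]
[[85, 69, 7, 13, 72], [131, 73, 20, 31, 257], [71, 83, 7, 4, 20], [104, 98, 3, 6, 12], [43, 100, 6, 4, 15], [103, 109, 14, 6, 36]]
side pin region maxdiff 13 [([47, 19, 40, 23, 652], [310.9, 229.7]), ([139, 107, 11, 12, 87], [388.7, 312.7])]
[[92, 79, 7, 9, 48], [91, 85, 8, 10, 33], [133, 106, 18, 28, 230], [106, 114, 15, 21, 200], [72, 136, 27, 13, 123], [121, 136, 7, 8, 37], [106, 138, 4, 6, 9]]
```

```bash
python3 -c "
from plant import ctrl; print(ctrl.sign_off())"
```

```text
the job is handed in; nothing more can be done
None
```

The pump is charged and the job is handed in, about 17 s into the 45 s allowed. I pushed the release lever to its rear stop with shut fingers, without gripping it. I then gave the knob seven full strokes plus one extra of about 25 mm, lifted clear and signed off.

**Last checks:**
- **Lever:** after the push, the ball measured (614, -113, 101) mm against the closed position of (614, -113, 102) mm. Its place in the pictures did not change during the pumping.
- **Pin:** its top projects to its fully-out height of 108 mm within 1–2 mm. The extra stroke left it unmoved in both views, so it is at its stop.
- **Knob:** it came back up to the same place in the pictures as at the start.
- **Small things:** comparing the last pictures with the first, the only changes I found round the pump were the pin, the lever and what look like their shadows. The crops may not cover the whole clamp.

**Forces:** pressing was harder than intended in three places. The lever push ended at about 21 N at the stop, just over the stated 20 N. The first three strokes bottomed at 30–41 N on the fingertips, and the next four at about 20 N.

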